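# Put the flower cutter away in the catch-locked cutter box

## Robot

A 6-joint arm with a two-finger parallel gripper is mounted at the origin on the work surface. World frame = base frame: x ahead of the robot, y to its left, z up, the work surface at z = 0. Lengths are in m, angles in rad, forces in N, time in s.
With the tool pointing down it reaches from about 0.35 to 1 m from the base axis. Payload 7.1 kg.
Tool frame: the origin (TCP) lies at the very end of the fingers, on their centre line; the grasp point (between the pads) lies bot.tcp_to_grasp behind it (bot.tcp_to_grasp is the distance from the TCP to the grasp point, in m); z points along the fingers, y is the line along which they close (so a half turn about z gives the same grasp; the last joint's range is limited). The gripper opens to 85 mm and grips with 20 to 120 N. Pads are 22 mm wide; open, the fingers measure 114 mm over their backs; the gripper's body (76 mm by 85 mm) begins 54 mm behind the grasp point. The pads swing forward as they close: fully open they stand 13 mm farther back than shut.
Start: joints at [-1.251, 0.423, 1.63, -0, 1.089, -0.019], TCP at [0.208, -0.589, 0.231] pointing down, gripper open.
Joint ranges: [-3, 3], [-0.9, 2.11], [0.09, 2.58], [-1.31, 4.45], [0.11, 2.69], [-2.54, 2.54]. Speed limits (rad/s): [2.39, 2.39, 3.01, 3.14, 3.14, 3.14].

## Interface

Orientations are given as a rotation vector (axis times angle).
In Python, from plant import bot gives the robot as it stands.
- The arm moves only by the tool servo_tool, never from a script. Its argument "steps" is a list that holds one entry, the list of rows, each a list of 4 numbers: the shift along the tool's x, y, z in cm, then the turn about the tool's z in rad. In form: [[[tx, ty, tz, roll], ...]]. A call has 1 to 10 rows; each row shifts and turns the commanded pose from where the row before left it, along the tool's axes as they then stand; what a row does not reach is not made up. A row lasts 1/8 s, in which the tool goes at most 62.5 mm and 10.7 degrees, less where a joint would pass 70% of its speed; a pose out of reach is approached as far as the arm can. A call with a gripper value outside its range is refused whole. "fingers" is the finger opening in cm, from 0 to 8.54, set as the call begins (left out, the last holds). The fingers move at their own pace and stop on an object; "newtons" is the grip in N (left out, the last holds). Time passes only in rows, so rows that do not move let the fingers close. It gives the time, the measured TCP pose, the force, the opening and the grip force at its end, in the units of the state.
- bot.state(): the state, without advancing time (a new reading comes with each control period).
- bot.capture(name): name is "scene" or "top" or "wrist"; returns a dict with "color" (384x512x3 uint8, red, green, blue), "fx", "fy", "cx", "cy" (pixels), "dist_coeffs" ([k1, k2, p1, p2, k3] as OpenCV has them; the pictures are not rectified), "world_from_camera" (4x4, takes a point from camera to world coordinates). Camera axes: x right, y down, z forward; pixel columns grow to the right and rows downward; lengths in m; the calibration is good to about 2 mm. A picture is of the moment at which its call begins. There is no depth.
- bot.hand_in(): hands the job in; it is judged then, once.
The state is a dict: "time_s": time; "qpos": joint angles; "qvel": joint speeds; "tau": joint torques, N m; "eef_pos": TCP position; "tcp_rot": TCP orientation; "ft_force": force on the tool from outside, world axes, zero at the start; "wrist_torque": the same for the moment, N m; "opening": finger opening in m; "finger_force": force on a finger pad.
Only numpy, scipy, OpenCV 4.12 (cv2) and the standard library are available. Lean on these libraries where they do the work, as an engineer would, in place of code of your own. Each camera call takes 0.05 s, during which the arm holds its last target. There are 200 camera calls.

## Task

Put the yellow flower-shaped cutter away: squeeze the two red buttons of the cutter box's catch together so that the lid springs ajar, swing the lid all the way back until it stays open by itself, and set the cutter down gently, upright, on the floor of the empty bay. Leave the lid open, and leave the jar, the butter tin, the bear cutter and the shaker where they are.

Things in the scene. Friction and masses are not known exactly. Their poses are not given: they have to be found in the camera images.
- box: Steel cutter box fixed to the counter, a pan 160 (x) x 240 (y) x 80 mm high with a white and blue hinged lid; walls and floor 4 mm. Origin: centre of its underside; x from the catch (front, robot side) to the hinge, y along the front edge, z up. A black catch housing 40 mm wide (y) juts from the front wall: x from -142 to -80, z 26 to 84 mm. The +y bay holds a red cutter, part of the box.
- catch (a point): Midway between the two red buttons of the catch, at half their height: (-122, 0, 82) mm in the box frame, axes as the box. Each button is 28 mm long (x) and 32 mm high (66 to 98 mm over the counter); outer faces 62 mm apart in y, 46 mm when both are in. Free space for 45 mm outside each face. Two small steel hooks between them (tops at 96 mm) hold the lid's tongue.
- button_left (a joint): Travel of the button on the box's +y side, m: 0 out, 0.008 fully in (towards the middle). Spring return: 2 N to start, about 5 N fully in. Each button carries one hook, which lets go of the tongue at about 0.005; the lid is free only while both are in.
- button_right (a joint): The same for the button at the box's -y side.
- lid (a joint): Lid angle, rad: 0 shut and locked. With both buttons in, a spring lifts it to 0.17 (ajar, front edge 30 mm up), where it stays when they are let go. Beyond that it must be pushed (about 2 N at the front edge); past 1.57 it sinks back by itself to its stop at 1.85 and stays; below that it falls back to ajar. Damped hinge.
- lid_hinge (a point): On the hinge axis, which runs along the box's y; at (86, 0, 80) mm in the box frame.
- lid_edge (a point): Middle of the lid's front edge, at half thickness; moves with the lid. The lid is a flat plate 246 mm wide, 6 mm thick, underside 2 mm above the hinge axis; its front edge is 174 mm from the axis, at (-88, 0, 85) mm in the box frame when shut. A tongue 16 mm wide runs 50 mm forward from its middle into the catch. No handle.
- bay (a point): Centre of the empty bay's floor: (0, -56, 4) mm in the box frame. This bay is 152 mm (x) x 120 mm (y): y from -116 to +4 mm. A divider 70 mm high parts it from the bay with the red cutter.
- cutter: Yellow plastic flower cutter, standing upright on the green board, 70 mm high, about 0.09 kg. Origin: centre of its underside, z up. Six-petalled base 86 mm across and 26 mm high, neck 28 mm in diameter, and on top a round knob 36 mm in diameter from 46 to 70 mm above the underside.
- board: Green plastic chopping board, fixed, 260 (x) x 180 (y) x 12 mm. Origin: centre of its underside. Cutter, bear cutter and shaker stand on it.
- bear: Yellow bear-face cutter lying flat on the board, 80 mm across its ears, 22 mm high. Origin: centre of its underside. Bystander.
- shaker: Dark wooden shaker standing on the board beside the cutter, 44 mm in diameter, 95 mm high. Origin: centre of its underside. Bystander.
- jar: Amber glass jar with a brass lid, 64 mm in diameter, 120 mm high, standing on the counter before one front corner of the box. Origin: centre of its underside. Bystander.
- tin: White butter tin with a blue lid, 54 x 68 x 36 mm high, standing on the counter before the other front corner of the box. Origin: centre of its underside. Bystander.
Mind the look-alikes: they are no part of the job. Leave any purple look-alike of the cutter alone.

How it is judged:
On the way, in this order (a step that is already met when the one before it is completed fails the run):
1. both red buttons are squeezed in together and the lid springs ajar (value of joint each of button_left, button_right above 0.0045 m and value of joint lid above 0.05 rad), for 0.1 s.
2. the lid is swung back past upright (value of joint lid above 1.62 rad), for 0.2 s.
At the end, for the whole second after the job is handed in: The lid stands open past upright (over 1.62 rad) on its own, and the cutter stands upright (within 0.12 rad) and at rest on the floor of the empty bay, within its walls (value of joint lid above 1.62 rad and x of cutter in the frame of bay between -0.036 and 0.036 m and y of cutter in the frame of bay between -0.025 and 0.025 m and z of cutter in the frame of bay below 0.006 m and angle between cutter's own z axis and vertical below 0.12 rad and linear speed of cutter below 0.02 m/s); the robot touches nothing.
It fails at once if the jar, tin, bear cutter or shaker is shifted by more than 25 mm or tipped (distance of any of jar, tin, bear, shaker from where it was at the start of the episode above 0.025 m or angle between any of jar, shaker's own z axis and vertical above 0.5 rad).
It fails at once if the cutter falls into the box from a height (faster than 0.7 m/s just above the floor of the bay) (horizontal distance between cutter and bay below 0.07 m and height (world z) of cutter below 0.05 m and linear speed of cutter above 0.7 m/s).
It also fails if it takes over 64 s, if anything falls off the work surface, if the arm or the gripper's body presses on something with over 40 N, if the wrist force passes 120 N, or if a joint passes its speed limit or range.

## Working session

There is one attempt and no reset: what is moved stays moved. The work goes in short steps, Python scripts to look and compute and a tool call to move; the robot and the scene stay as the last step left them, time stands still between calls to the robot, and variables do not carry over. Pictures are saved under pics/ and viewed, at most 11 in all, crops included, and the job is handed in when it is done.

Besides the shell and the picture viewer there is one more tool, called in YAML: its name, and indented under it one key for each argument. servo_tool: Moves the arm, as the interface text tells. Its arguments: {"type":"object","properties":{"steps":{"type":"array"},"fingers":{"type":"number"},"newtons":{"type":"number"}},"required":["steps"]}

```bash
mkdir -p pics; ls; cat > h.py <<'E'
import numpy as np, cv2
from plant import bot
def cap(n):
    c=bot.capture(n); c['K']=np.array([[c['fx'],0,c['cx']],[0,c['fy'],c['cy']],[0,0,1]]); c['d']=np.array(c['dist_coeffs'],float); c['T']=np.array(c['world_from_camera']); return c
def save(c,f,crop=None,s=1):
    im=cv2.cvtColor(c['color'],cv2.COLOR_RGB2BGR)
    if crop: x0,y0,x1,y1=crop; im=im[y0:y1,x0:x1]
    cv2.imwrite('pics/'+f,cv2.resize(im,None,fx=s,fy=s,interpolation=cv2.INTER_CUBIC))
def ray(c,uv,z):
    p=cv2.undistortPoints(np.array([[uv]],float),c['K'],c['d'])[0,0]
    r=c['T'][:3,:3]@np.array([p[0],p[1],1]); o=c['T'][:3,3]
    return o+r*(z-o[2])/r[2]
def proj(c,P):
    Ti=np.linalg.inv(c['T']); return cv2.projectPoints(np.atleast_2d(np.array(P,float)),cv2.Rodrigues(Ti[:3,:3])[0],Ti[:3,3],c['K'],c['d'])[0][:,0]
E
python3 - <<'E'
from h import *
a=cap('top');b=cap('scene')
im=np.hstack([a['color'],b['color']])
cv2.imwrite('pics/top.png',cv2.cvtColor(cv2.resize(a['color'],None,fx=1.5,fy=1.5,interpolation=2),cv2.COLOR_RGB2BGR))
save(b,'scene.png',None,1.5)
print(a['T'].round(3),b['T'].round(3),a['fx'],bot.tcp_to_grasp,bot.state())
E
```

```text
pics
[[ 0.105 -0.974  0.203  0.307]
 [-0.994 -0.102  0.027 -0.018]
 [-0.005 -0.204 -0.979  1.033]
 [ 0.     0.     0.     1.   ]] [[-0.354  0.558 -0.75   1.263]
 [ 0.935  0.217 -0.279  0.267]
 [ 0.007 -0.801 -0.599  0.67 ]
 [ 0.     0.     0.     1.   ]] 350.0057336132169 0.0187 {'time_s': 0.1, 'qpos': array([-1.25097607e+00,  4.23766043e-01,  1.63061233e+00, -3.68936519e-06,
        1.08861543e+00, -1.89704368e-02]), 'qvel': array([ 0.00028512, -0.00202317, -0.00061634, -0.00059076, -0.00257094,
       -0.000551  ]), 'tau': array([ 2.51260617e-04, -5.58426404e+01, -2.82444692e+01, -3.93545872e-05,
        3.04450346e-03, -2.18918149e-05]), 'eef_pos': array([ 0.20760069, -0.58898548,  0.23062291]), 'tcp_rot': array([-3.09526118e+00, -5.29398919e-01,  3.34755167e-04]), 'ft_force': array([-0.17126369,  0.04044002,  0.00671341]), 'wrist_torque': array([-0.02617554,  0.03372017, -0.00120712]), 'finger_force': 0.0, 'opening': 0.08560028300306056}
```

View pics/top.png

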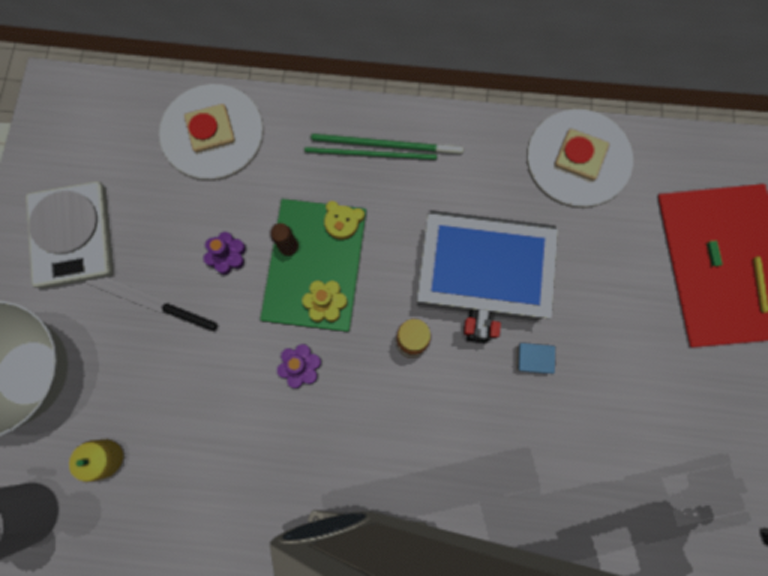

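View pics/scene.png

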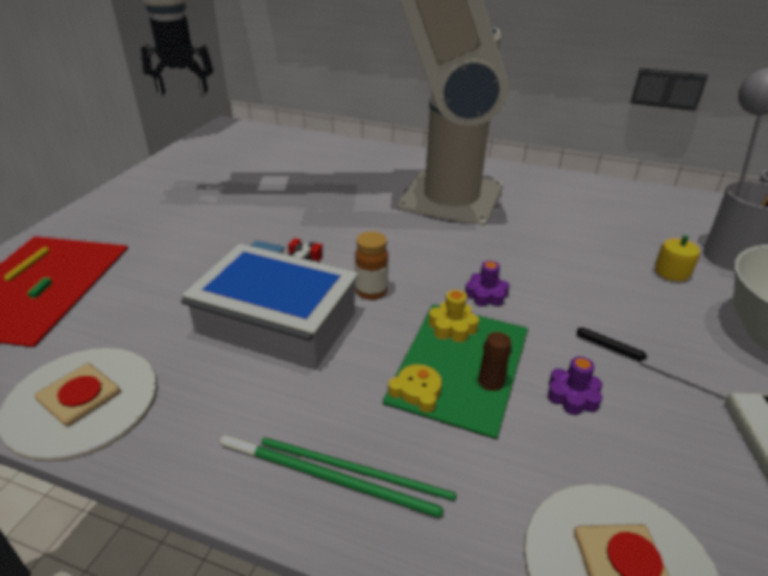

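The candidates in the top picture are the yellow flower at (322,298) on the green board, the purple flowers at (224,252) and (298,365), and the yellow bear at (343,220). The yellow flower on the board fits the description. The box is at (488,265), with its red buttons at (470,326) and (495,329). The jar is at (414,337), the tin at (537,358) and the shaker at (284,238). I'll confirm with one crop.

```bash
python3 - <<'E'
from h import *
a=cap('top'); save(a,'crop.png',(170,125,380,260),3.8)
im=a['color'].astype(int); R,G,B=im[...,0],im[...,1],im[...,2]
def blobs(m,n,amin=8):
    k,l,s,c=cv2.connectedComponentsWithStats(m.astype(np.uint8))
    for i in range(1,k):
        if s[i,4]>=amin: print(n,c[i].round(1),s[i])
w=np.zeros(R.shape,bool); w[125:260,170:380]=1
blobs(w&(R>110)&(G<60)&(B<60),'red')
blobs(w&(R>140)&(G>110)&(B<80),'yel')
m=w&(B>110)&(R<70); blobs(m,'blue',50)
k=w&(R+G+B>330)&(abs(R-B)<40)
blobs(k,'white',50)
E
```

```text
red [313.  216.5] [311 212   6  10  48]
red [330.  218.8] [328 214   5  10  45]
blue [325.4 176.3] [ 288  151   75   52 3091]
white [280.2 194.5] [  170   125   210   135 15696]
white [372.5 128.7] [361 125  19  11 130]
```

View pics/crop.png

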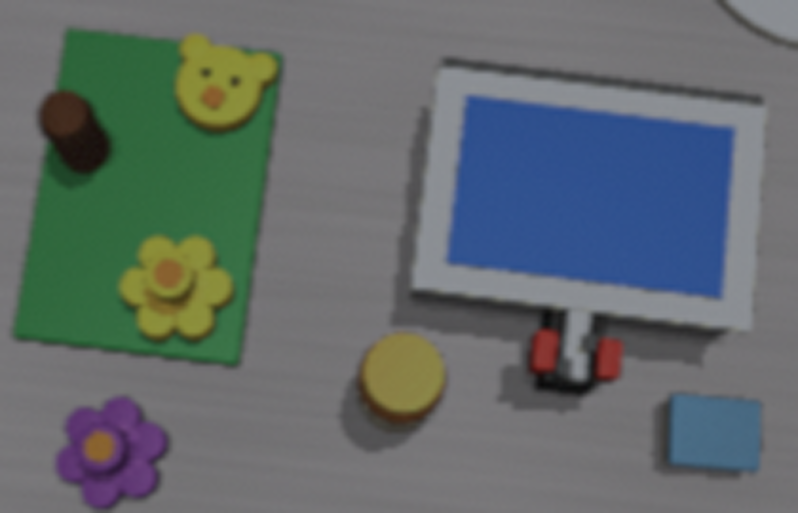

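The crop confirms the yellow flower, with its knob at crop (168,272). It also shows the lid corners and the buttons at (544,352) and (608,358).

```bash
python3 - <<'E'
from h import *
from scipy.spatial.transform import Rotation as Ro
a=cap('top')
f=lambda x,y:((x+.5)/3.8-.5+170,(y+.5)/3.8-.5+125)
P=[ray(a,f(*p),.088)[:2] for p in [(413,291),(750,329),(763,103),(441,66)]]
Q=[(-88,123),(-88,-123),(86,-123),(86,123)]
P+= [ray(a,(313,216.5),.092)[:2],ray(a,(330,218.8),.092)[:2]]; Q+=[(-122,22),(-122,-22)]
print(np.round(P,3))
P=np.array(P);Q=np.array(Q)/1e3
u=(P[0]-P[1]);th=np.arctan2(-u[0],u[1]); print('front yaw',th, np.linalg.norm(u))
u=(P[3]-P[0]);print('side yaw',np.arctan2(u[1],u[0]),np.linalg.norm(u)); u=P[4]-P[5];print('btn yaw',np.arctan2(-u[0],u[1]),np.linalg.norm(u))
R=lambda t:np.array([[np.cos(t),-np.sin(t)],[np.sin(t),np.cos(t)]])
for th in [th]:
    o=(P-Q@R(th).T); print(o.round(4)); print('catch',o[4:].mean(0)+R(th)@[-.122,0])
print('knob',ray(a,f(168,272),.082),'petals',[ray(a,f(*p),.030).round(3) for p in [(176,290)]])
print('jar',ray(a,f(403,370),.12),'tin',ray(a,f(714,433),.036),'shaker top',ray(a,f(67,112),.107))
print('tcp tool axes',Ro.from_rotvec(bot.state()['tcp_rot']).as_matrix().round(3))
E
```

```text
[[ 0.499 -0.051]
 [ 0.496 -0.294]
 [ 0.667 -0.296]
 [ 0.672 -0.056]
 [ 0.466 -0.148]
 [ 0.464 -0.194]]
front yaw -0.01024653177781169 0.2425879659975514
side yaw -0.02799102228718433 0.17342507691633083
btn yaw -0.03161249803059558 0.0461034849842644
[[ 0.5854 -0.175 ]
 [ 0.5855 -0.1716]
 [ 0.5827 -0.1721]
 [ 0.5848 -0.1781]
 [ 0.5874 -0.1716]
 [ 0.5864 -0.1737]]
catch [ 0.46488587 -0.17139176]
knob [0.49536779 0.1280861  0.082     ] petals [array([0.492, 0.128, 0.03 ])]
jar [ 0.43612254 -0.0482816   0.12      ] tin [ 0.42528461 -0.28557864  0.036     ] shaker top [0.60114296 0.21302237 0.107     ]
tcp tool axes [[ 0.943  0.332 -0.   ]
 [ 0.332 -0.943  0.001]
 [ 0.    -0.001 -1.   ]]
```

servo_tool:
  steps:
    - [[0,0,0,0.177],[0,0,0,0.177],[3.1,-5.27,0,0],[3.1,-5.27,0,0],[3.1,-5.27,0,0],[3.1,-5.27,0,0],[3.1,-5.27,0,0],[3.1,-5.27,0,0],[3.1,-5.27,0,0],[3.1,-5.27,0,0]]
  fingers: 8.5
  newtons: 20

```text
time_s: 1.45
eef_pos: [0.4629, -0.1699, 0.2315]
tcp_rot: [3.141, -0.024, 0.001]
ft_force: [1.9, -0.9, 0.6]
opening: 0.0851
finger_force: 0.0
```

```bash
python3 - <<'E'
from h import *
c=cap('wrist'); s=bot.state(); print(s['eef_pos'],s['tcp_rot'],c['T'].round(3))
save(c,'w1.png',None,1.5)
im=c['color'].astype(int); R,G,B=im[...,0],im[...,1],im[...,2]
k,l,st,ce=cv2.connectedComponentsWithStats(((R>90)&(R>2.5*G)&(R>2.5*B)).astype(np.uint8))
for i in range(1,k):
    if st[i,4]>40: print(ce[i],st[i],ray(c,ce[i],.095))
E
```

```text
[ 0.46597513 -0.16477819  0.23164568] [-3.13921892  0.01963911 -0.00394651] [[-0.015 -0.951 -0.307  0.54 ]
 [-1.     0.014  0.005 -0.171]
 [-0.     0.307 -0.952  0.375]
 [ 0.     0.     0.     1.   ]]
[222.19618056 168.73784722] [213 153  20  32 576] [ 0.465269  -0.1439452  0.095    ]
[275.07329843 169.47643979] [266 154  19  32 573] [ 0.46398069 -0.18823624  0.095     ]
```

View pics/w1.png

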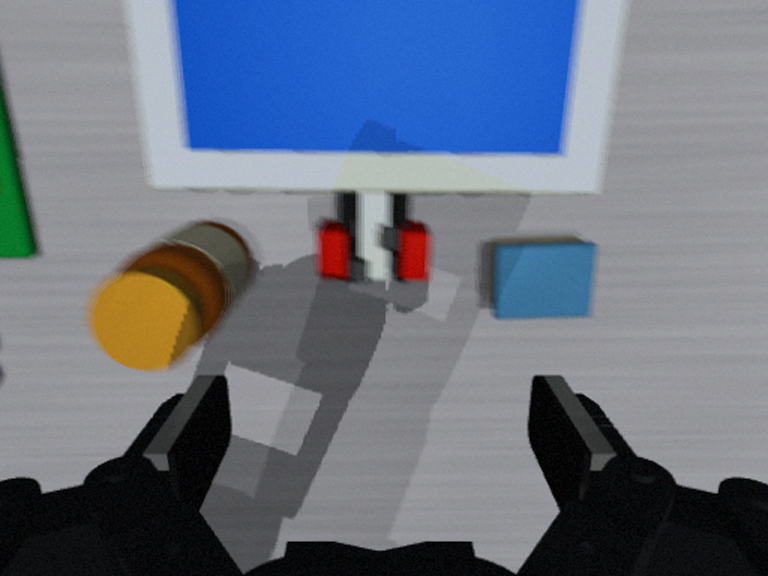

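The buttons show at (333,250) and (413,252), and the space around them is clear. The arm was still settling, so I'll measure again at rest.

```bash
cat >> h.py <<'E'
def reds(c,z=.097):
    im=c['color'].astype(int); R,G,B=im[...,0],im[...,1],im[...,2]
    k,l,st,ce=cv2.connectedComponentsWithStats(((R>90)&(R>2.5*G)&(R>2.5*B)).astype(np.uint8))
    return [ray(c,ce[i],z).round(4) for i in range(1,k) if st[i,4]>40]
E
python3 - <<'E'
from h import *
c=cap('wrist'); s=bot.state(); print(s['eef_pos'],s['tcp_rot'],c['T'][:3,3],reds(c),reds(cap('wrist')))
f=lambda x,y:((x+.5)/1.5-.5,(y+.5)/1.5-.5)
print(ray(c,f(150,187),.086),ray(c,f(603,192),.086))
E
```

```text
[ 0.46445038 -0.16735121  0.23145662] [-3.14068015e+00  1.49481006e-02 -1.78881362e-03] [ 0.542944   -0.1656935   0.37544897] [array([ 0.4641, -0.146 ,  0.097 ]), array([ 0.4626, -0.1922,  0.097 ])] [array([ 0.464 , -0.1462,  0.097 ]), array([ 0.4627, -0.1922,  0.097 ])]
[ 0.50493046 -0.03791329  0.086     ] [ 0.49930347 -0.28787797  0.086     ]
```

servo_tool:
  steps:
    - [[-0.1,0.2,4,0.015],[0,0,4,0],[0,0,4,0],[0,0,2.5,0],[0,0,2.0,0],[0,0,0,0],[0,0,0,0]]

```text
time_s: 2.48
eef_pos: [0.4612, -0.1744, 0.0669]
tcp_rot: [3.141, -0.049, 0.001]
ft_force: [0.4, -0.3, 0.4]
opening: 0.0852
finger_force: 0.0
```

servo_tool:
  steps:
    - [[0,0,0,0],[0,0,0,0],[0,0,0,0],[0,0,0,0],[0,0,0,0],[0,0,0,0],[0,0,0,0]]
  fingers: 4.4
  newtons: 25

```text
time_s: 3.35
eef_pos: [0.461, -0.1702, 0.068]
tcp_rot: [-3.137, 0.049, 0.001]
ft_force: [-0.4, 26.7, 23.7]
opening: 0.0444
finger_force: 18.3
```

```bash
python3 - <<'E'
from h import *
s=bot.state(); print(s)
c=cap('scene'); save(c,'s2.png',(110,130,280,250),4.5)
E
```

```text
{'time_s': 3.35, 'qpos': array([-0.38033801,  0.49900522,  2.01418218,  0.00656413,  0.63043765,
        1.2164038 ]), 'qvel': array([ 0.00262308,  0.00115715, -0.00056781, -0.00157153, -0.00162885,
       -0.00124605]), 'tau': array([-12.19030559, -38.5946095 , -18.00026   ,  -4.197447  ,
        -2.92321064,   0.11055687]), 'eef_pos': array([ 0.46096745, -0.17022676,  0.06801151]), 'tcp_rot': array([-3.13687329e+00,  4.90203339e-02,  7.98328148e-04]), 'ft_force': array([-0.35425006, 26.73113081, 23.65453399]), 'wrist_torque': array([ 4.46178085, -0.08958118,  0.13096604]), 'finger_force': 18.339941203594208, 'opening': 0.04444902400515351}
```

View pics/s2.png

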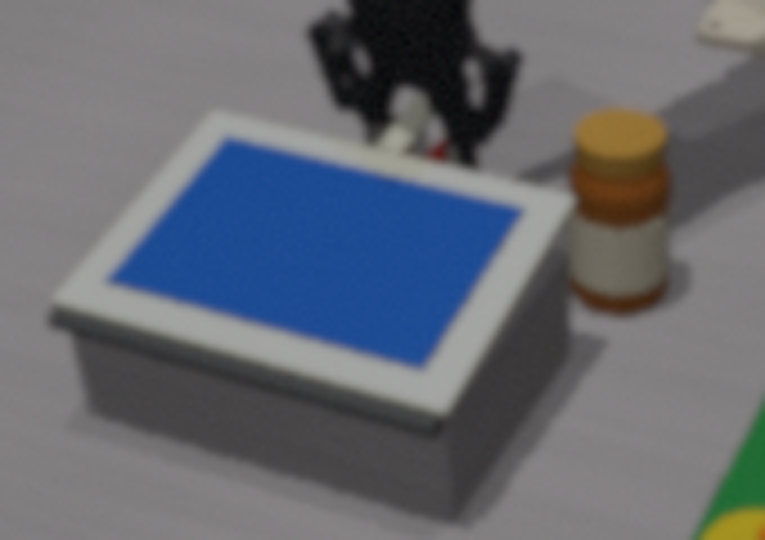

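The gripper sits about 4 mm too far to -y, and something pushes it up. The jar is untouched. I'll check the lid angle by projecting the lid corners.

```bash
cat >> h.py <<'E'
def boxw(p,o=(.5853,-.172),t=-.025):
    p=np.atleast_2d(np.array(p,float))/1e3; c,s=np.cos(t),np.sin(t)
    return np.c_[o[0]+c*p[:,0]-s*p[:,1],o[1]+s*p[:,0]+c*p[:,1],p[:,2]]
def lid(a,y,r=174,h=8):
    return (86-r*np.cos(a)+h*np.sin(a),y,80+r*np.sin(a)+h*np.cos(a))
E
python3 - <<'E'
from h import *
c=cap('scene')
for a in (0,.05,.1,.17): print(a,((proj(c,boxw([lid(a,123),lid(a,-123),lid(a,123,0)]))-[110,130])*4.5).round(0).tolist())
E
```

```text
0 [[579.0, 229.0], [222.0, 142.0], [445.0, 409.0]]
0.05 [[579.0, 217.0], [220.0, 131.0], [445.0, 409.0]]
0.1 [[578.0, 206.0], [217.0, 120.0], [444.0, 410.0]]
0.17 [[576.0, 191.0], [212.0, 105.0], [444.0, 411.0]]
```

servo_tool:
  steps:
    - [[0,-0.2,-0.3,0],[0,-0.2,-0.3,0],[0,0,0,0],[0,0,0,0]]

```text
time_s: 3.95
eef_pos: [0.4609, -0.1693, 0.0718]
tcp_rot: [-3.141, 0.047, 0.001]
ft_force: [3.1, 2.5, -17.3]
opening: 0.044
finger_force: 14.2
```

servo_tool:
  steps:
    - [[0,0,0,0],[0,0,0,0],[0,0,0,0],[-1,0,-2,0],[-2,0,-4,0],[-2,0,-4,0],[0,0,0,0]]
  fingers: 8.5

```text
time_s: 4.82
eef_pos: [0.412, -0.1689, 0.1752]
tcp_rot: [3.139, -0.048, 0.009]
ft_force: [-0.7, 0.3, -0.5]
opening: 0.0848
finger_force: 0.0
```

```bash
python3 - <<'E'
from h import *
c=cap('scene'); save(c,'s3.png',(110,130,280,250),4.5)
print(bot.state()['eef_pos'],bot.state()['ft_force'])
E
```

```text
[ 0.41197272 -0.16868893  0.17386792] [-0.41371589  0.54601409 -0.88234395]
```

View pics/s3.png

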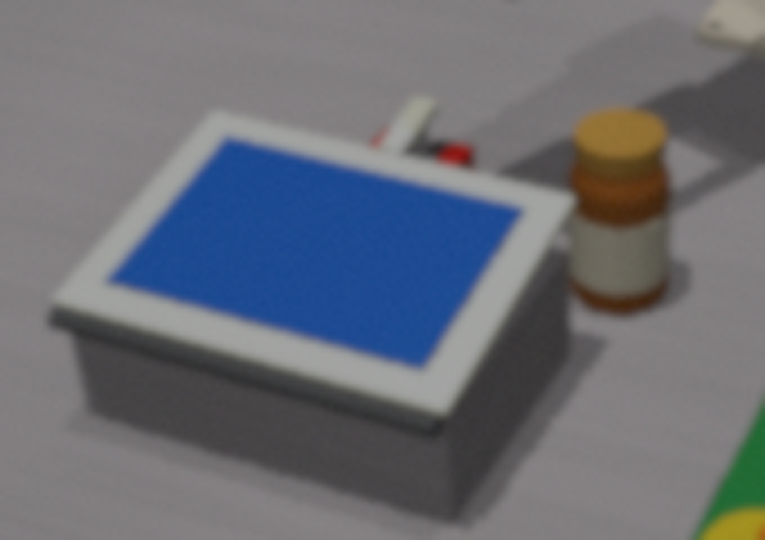

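The lid is ajar, the tongue tip shows at (425,100), and both red buttons have sprung back out. The tool can't tilt, so I'll grip the tongue loosely and carry it round the hinge arc. First I'll measure where the tongue is.

```bash
python3 - <<'E'
from h import *
w=cap('wrist'); t=cap('top'); print(bot.state()['eef_pos'],bot.state()['tcp_rot'])
a=cv2.resize(w['color'],None,fx=.9,fy=.9); b=cv2.resize(w['color'][150:300,150:350],None,fx=2.2,fy=2.2)
b=cv2.resize(w['color'],(512,384)); tt=cv2.resize(t['color'][185:245,290:350],None,fx=4.7,fy=4.7,interpolation=cv2.INTER_CUBIC)
o=np.zeros((384,800,3),np.uint8); o[:,:512]=b; o[:282,516:798]=tt
cv2.imwrite('pics/w2.png',o[...,::-1])
for a in (.12,.17): print(a,proj(w,boxw([lid(a,0,224),lid(a,123),lid(a,-123)])).round(0).tolist(),proj(t,boxw([lid(a,0,224)])).round(1))
E
```

```text
[ 0.41144863 -0.16823226  0.17212932] [ 3.14107020e+00 -4.77444266e-02  6.53153168e-04]
0.12 [[251.0, 144.0], [30.0, 55.0], [471.0, 52.0]] [[321.6 221.9]]
0.17 [[251.0, 144.0], [19.0, 50.0], [482.0, 48.0]] [[322.4 220.5]]
```

View pics/w2.png

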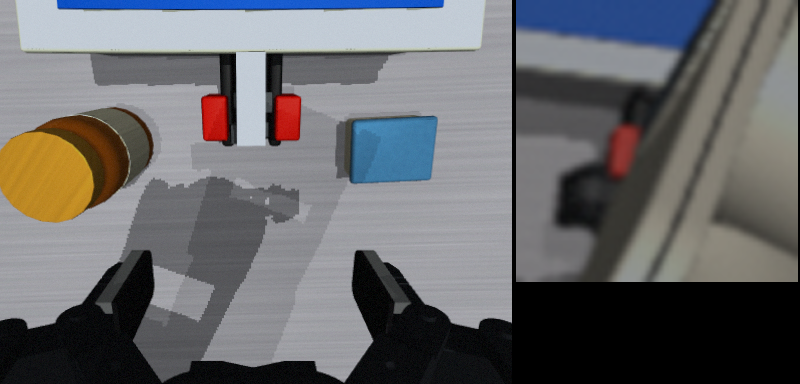

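The wrist view matches the model. The tongue tip is at (251,145) and the lid corners are at (20,49) and (482,48), which agrees with an angle of 0.17. Next I'll straddle the tongue and grip it.

servo_tool:
  steps:
    - [[3,-0.1,0,0],[3,0,0,0],[0,0,2.2,0],[0,0,2.2,0],[0,0,2.0,0],[0,0,0,0],[0,0,0,0]]

```text
time_s: 5.85
eef_pos: [0.4714, -0.1689, 0.108]
tcp_rot: [-3.141, 0.047, 0.001]
ft_force: [-0.7, 0.3, 0.4]
opening: 0.0848
finger_force: 0.0
```

servo_tool:
  steps:
    - [[0,0,0,0],[0,0,0,0],[0,0,0,0],[0,0,0,0],[0,0,0,0],[0,0,0,0],[0,0,0,0],[0,0,0,0]]
  fingers: 1.2
  newtons: 20

```text
time_s: 6.85
eef_pos: [0.4713, -0.1694, 0.1084]
tcp_rot: [3.141, -0.047, 0.0]
ft_force: [-1.4, -4.8, 1.5]
opening: 0.0147
finger_force: 24.8
```

```bash
python3 -c "
import numpy as np
a=.17+.085*np.arange(19)
x=86-204*np.cos(a)+5*np.sin(a);z=80+204*np.sin(a)+5*np.cos(a)
print(a[-1],[[round(p,1),0,round(-q,1),0] for p,q in zip(np.diff(x)/10,np.diff(z)/10)],x[-1],z[-1])"
```

```text
1.7 [[np.float64(0.4), 0, np.float64(-1.7), 0], [np.float64(0.5), 0, np.float64(-1.6), 0], [np.float64(0.7), 0, np.float64(-1.6), 0], [np.float64(0.8), 0, np.float64(-1.5), 0], [np.float64(0.9), 0, np.float64(-1.5), 0], [np.float64(1.1), 0, np.float64(-1.4), 0], [np.float64(1.2), 0, np.float64(-1.3), 0], [np.float64(1.3), 0, np.float64(-1.2), 0], [np.float64(1.4), 0, np.float64(-1.1), 0], [np.float64(1.5), 0, np.float64(-0.9), 0], [np.float64(1.5), 0, np.float64(-0.8), 0], [np.float64(1.6), 0, np.float64(-0.7), 0], [np.float64(1.6), 0, np.float64(-0.5), 0], [np.float64(1.7), 0, np.float64(-0.4), 0], [np.float64(1.7), 0, np.float64(-0.2), 0], [np.float64(1.7), 0, np.float64(-0.1), 0], [np.float64(1.7), 0, np.float64(0.0), 0], [np.float64(1.7), 0, np.float64(0.2), 0]] 117.24260088854938 281.6553988608259
```

servo_tool:
  steps:
    - [[0.4,0,-1.7,0],[0.5,0,-1.6,0],[0.7,0,-1.6,0],[0.8,0,-1.5,0],[0.9,0,-1.5,0],[1.1,0,-1.4,0],[1.2,0,-1.3,0],[1.3,0,-1.2,0],[1.4,0,-1.1,0],[0,0,0,0]]

```text
time_s: 8.1
eef_pos: [0.5552, -0.1717, 0.2377]
tcp_rot: [3.141, -0.047, 0.001]
ft_force: [0.7, -5.6, -3.2]
opening: 0.015
finger_force: 25.3
```

servo_tool:
  steps:
    - [[1.5,0,-0.9,0],[1.5,0,-0.8,0],[1.6,0,-0.7,0],[1.6,0,-0.5,0],[1.7,0,-0.4,0],[1.7,0,-0.2,0],[1.7,0,-0.1,0],[1.7,0,0,0],[1.7,0,0.2,0],[0,0,0,0]]

```text
time_s: 9.35
eef_pos: [0.7019, -0.1757, 0.2718]
tcp_rot: [-3.141, 0.047, -0.001]
ft_force: [0.1, -1.7, 4.8]
opening: 0.0149
finger_force: 27.8
```

servo_tool:
  steps:
    - [[0,0,0,0],[0,0,0,0],[0,0,0,0],[0,0,0,0],[0,0,-4,0],[0,0,-4,0],[0,0,0,0]]
  fingers: 8.5

```text
time_s: 10.22
eef_pos: [0.7028, -0.1763, 0.3559]
tcp_rot: [3.139, -0.047, 0.011]
ft_force: [0.2, 0.2, -0.1]
opening: 0.085
finger_force: 0.0
```

```bash
python3 - <<'E'
from h import *
c=cap('scene'); t=cap('top')
print(bot.state()['eef_pos'],bot.state()['ft_force'])
a=cv2.resize(c['color'],(400,300)); b=cv2.resize(t['color'],(400,300)); cv2.imwrite('pics/s4.png',np.hstack([a,b])[...,::-1])
E
```

```text
[ 0.70097908 -0.17582819  0.35139795] [-0.17877396  0.66086494 -0.6992192 ]
```

View pics/s4.png

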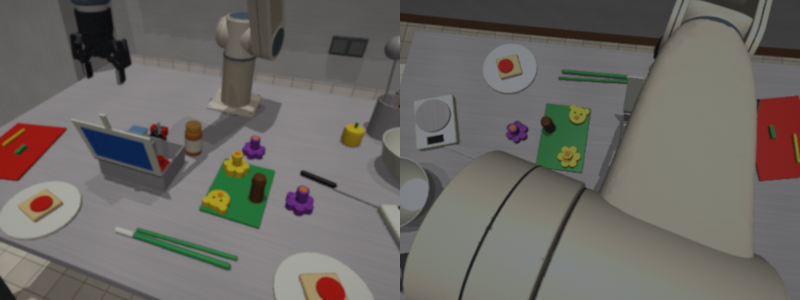

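The lid stands open past upright, at scene (120,140), and the bystanders are unmoved. Now I'll go above the cutter.

servo_tool:
  steps:
    - [[-3.07,-4.26,0,0],[-3.07,-4.26,0,0],[-3.07,-4.26,0,0],[-3.07,-4.26,2,0],[-3.07,-4.26,3,0],[-3.07,-4.26,3,0],[-3.07,-4.26,3,0],[0,0,3,0],[0,0,1,0],[0,0,0,0]]

```text
time_s: 11.58
eef_pos: [0.495, 0.1282, 0.2005]
tcp_rot: [3.141, -0.048, -0.003]
ft_force: [0.3, 0.6, 0.9]
opening: 0.0851
finger_force: 0.0
```

servo_tool:
  steps:
    - [[0,0,0,0],[0,0,0,0],[0,0,0,0]]

```text
time_s: 11.95
eef_pos: [0.4958, 0.1285, 0.202]
tcp_rot: [-3.141, 0.048, -0.002]
ft_force: [0.0, -0.1, 0.2]
opening: 0.0847
finger_force: 0.0
```

```bash
python3 - <<'E'
from h import *
c=cap('wrist'); s=bot.state(); print(s['eef_pos'],s['tcp_rot'])
save(c,'w3.png',None,1.5)
im=c['color']; hsv=cv2.cvtColor(im,cv2.COLOR_RGB2HSV)
m=cv2.inRange(hsv,(22,120,80),(35,255,255))
k,l,st,ce=cv2.connectedComponentsWithStats(m)
for i in range(1,k):
    if st[i,4]>300: print(ce[i],st[i],ray(c,ce[i],.03))
print(proj(c,[[.4954,.128,.082],[.4954,.128,.038]]))
E
```

```text
[0.49563887 0.12851846 0.20181647] [-3.14097877e+00  4.80882791e-02 -1.33539605e-03]
[251.65464632 160.96572221] [ 206  119   92   89 5047] [0.49588893 0.12994421 0.03      ]
[[253.88450941 177.06909143]
 [253.76264119 163.50346239]]
```

View pics/w3.png

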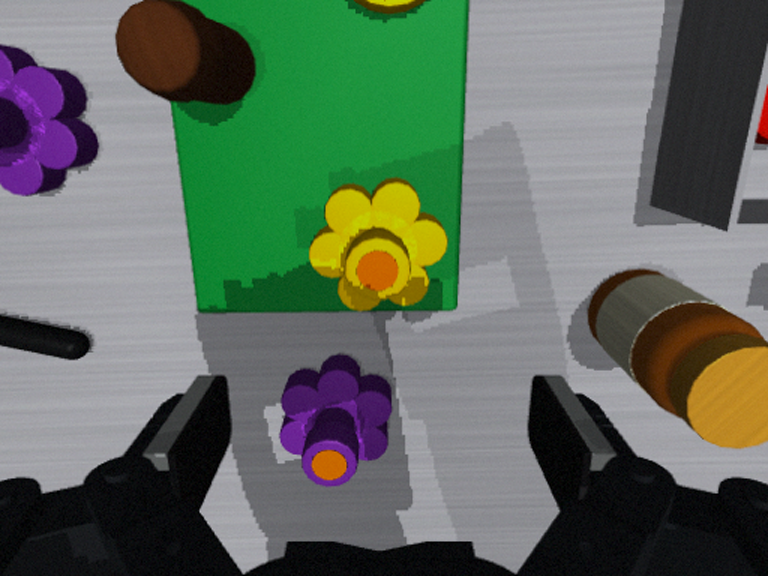

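The yellow cutter's knob is centred at (377,270), about 2 mm off the estimate. The purple look-alike at (330,464) is clear of the fingers. Next I'll descend and grip.

servo_tool:
  steps:
    - [[-0.2,-0.2,4,0],[0,0,4,0],[0,0,3,0],[0,0,2,0],[0,0,1.9,0],[0,0,0,0],[0,0,0,0]]

```text
time_s: 12.88
eef_pos: [0.4939, 0.1308, 0.0529]
tcp_rot: [-3.141, 0.048, -0.001]
ft_force: [0.2, 0.1, 0.5]
opening: 0.0851
finger_force: 0.0
```

servo_tool:
  steps:
    - [[0,0,0,0],[0,0,0,0],[0,0,0,0],[0,0,0,0],[0,0,0,0],[0,0,0,0],[0,0,0,0]]
  fingers: 2.5
  newtons: 25

```text
time_s: 13.75
eef_pos: [0.4936, 0.1308, 0.0529]
tcp_rot: [-3.141, 0.047, -0.001]
ft_force: [-1.6, -0.5, 7.4]
opening: 0.0352
finger_force: 24.5
```

servo_tool:
  steps:
    - [[0,0,-2,0],[0,0,-4,0],[0,0,-4,0],[0,0,-4,0],[0,0,-4,0],[0,0,0,0],[0,0,0,0]]

```text
time_s: 14.62
eef_pos: [0.4927, 0.1305, 0.2315]
tcp_rot: [3.141, -0.047, -0.002]
ft_force: [-1.3, -0.3, -1.3]
opening: 0.0356
finger_force: 25.5
```

The grip holds. Now I'll carry the cutter over the bay.

servo_tool:
  steps:
    - [[1.12,4.45,0,0],[1.12,4.45,0,0],[1.12,4.45,0,0],[1.12,4.45,0,0],[1.12,4.45,0,0],[1.12,4.45,0,0],[1.12,4.45,0,0],[1.12,4.45,0,0],[0,0,0,0],[0,0,0,0]]

```text
time_s: 15.88
eef_pos: [0.571, -0.2272, 0.2303]
tcp_rot: [-3.14, 0.048, 0.005]
ft_force: [-0.5, -0.0, -1.1]
opening: 0.035
finger_force: 25.7
```

servo_tool:
  steps:
    - [[0,0,0,0],[0,0,0,0]]

```text
time_s: 16.12
eef_pos: [0.5721, -0.2268, 0.2322]
tcp_rot: [-3.141, 0.045, 0.001]
ft_force: [0.3, -0.2, -0.3]
opening: 0.0353
finger_force: 25.7
```

```bash
python3 - <<'E'
from h import *
c=cap('wrist'); s=bot.state(); print(s['eef_pos'],s['tcp_rot'])
im=c['color'].copy()
P=boxw([(-76,-116,80),(-76,120,80),(76,-116,80),(-76,4,70),(76,4,70),(-12,-56,4)])
for p in proj(c,P): cv2.circle(im,tuple(int(v) for v in p.round()),2,(255,0,255),-1)
cv2.imwrite('pics/w4.png',cv2.resize(im,None,fx=1.5,fy=1.5)[...,::-1])
E
```

```text
[ 0.57218145 -0.22694898  0.23235425] [-3.14121520e+00  4.55353051e-02  1.32812001e-04]
```

View pics/w4.png

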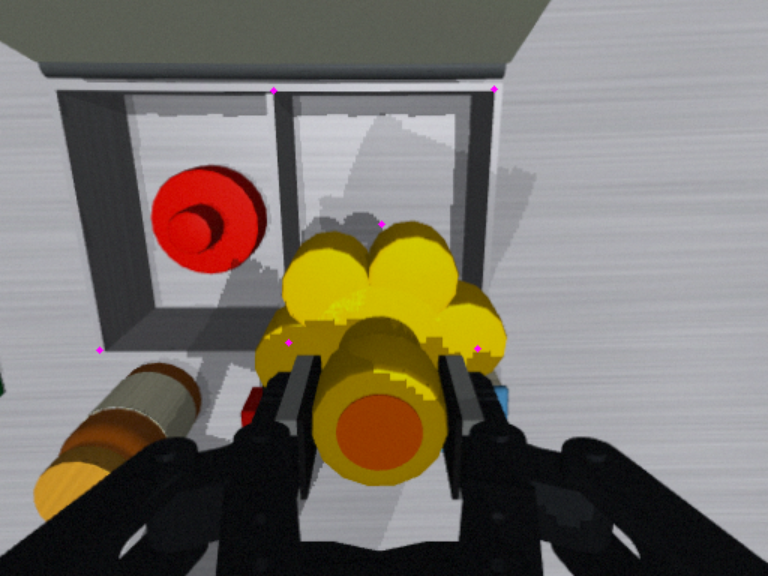

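The model corners line up with the bay and the cutter hangs centred over it. Now I'll lower it.

servo_tool:
  steps:
    - [[0,0,2.5,0],[0,0,3,0],[0,0,3,0],[0,0,3,0],[0,0,3,0],[0,0,2,0],[0,0,1,0],[0,0,0.5,0],[0,0,0,0],[0,0,0,0]]

```text
time_s: 17.42
eef_pos: [0.5728, -0.2281, 0.0532]
tcp_rot: [3.141, -0.047, 0.002]
ft_force: [-0.4, -0.7, -0.8]
opening: 0.035
finger_force: 25.7
```

servo_tool:
  steps:
    - [[0,0,0.2,0],[0,0,0.2,0],[0,0,0.2,0],[0,0,0.1,0],[0,0,0,0],[0,0,0,0]]

```text
time_s: 18.18
eef_pos: [0.5722, -0.2279, 0.0453]
tcp_rot: [3.141, -0.047, 0.0]
ft_force: [0.7, -0.7, 0.2]
opening: 0.0348
finger_force: 25.7
```

servo_tool:
  steps:
    - [[0,0,0.1,0],[0,0,0,0],[0,0,0,0]]

```text
time_s: 18.55
eef_pos: [0.5723, -0.228, 0.0449]
tcp_rot: [3.141, -0.047, 0.001]
ft_force: [-2.4, -0.2, 6.1]
opening: 0.0352
finger_force: 26.2
```

Contact with the floor shows as 6 N upward. I'll release with a modest opening and rise.

servo_tool:
  steps:
    - [[0,0,0,0],[0,0,0,0],[0,0,0,0],[0,0,0,0],[0,0,0,0]]
  fingers: 5.5

```text
time_s: 19.18
eef_pos: [0.5722, -0.2278, 0.0443]
tcp_rot: [-3.141, 0.047, 0.0]
ft_force: [-0.4, -0.4, 0.2]
opening: 0.0549
finger_force: 0.0
```

servo_tool:
  steps:
    - [[0,0,-1,0],[0,0,-3,0],[0,0,-4,0],[0,0,-4,0],[0,0,-4,0],[-1,0,-4,0],[-2,0,-2,0],[0,0,0,0],[0,0,0,0]]

```text
time_s: 20.3
eef_pos: [0.5423, -0.2268, 0.264]
tcp_rot: [-3.141, 0.048, 0.0]
ft_force: [0.8, -0.4, -0.3]
opening: 0.0549
finger_force: 0.0
```

```bash
python3 - <<'E'
from h import *
c=cap('wrist'); s=bot.state(); print(s['eef_pos'],s['ft_force'])
a=cv2.resize(c['color'],(400,300)); b=cap('scene')['color'][90:240,60:260]; b=cv2.resize(b,(400,300),interpolation=2)
cv2.imwrite('pics/end.png',np.hstack([a,b])[...,::-1])
print(proj(c,boxw([(0,-56,74),(-12,-56,74),(0,-56,30)]))*[400/512,300/384])
E
```

```text
[ 0.54223307 -0.2267748   0.26349403] [-0.39039186 -1.02425549 -0.21922218]
[[197.73673801  88.6572443 ]
 [197.77953043  98.60686898]
 [197.71871379  85.15365982]]
```

View pics/end.png

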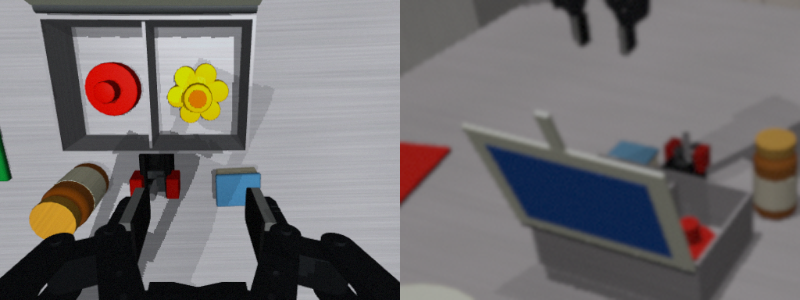

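The cutter stands upright in the bay with its knob at (197,98), exactly where intended. The lid is open and the bystanders are in place, so I'll hand in.

```bash
python3 -c "
from plant import bot
print(bot.hand_in())"
```

```text
the job is handed in; nothing more can be done
None
```

The job is handed in (no verdict came back): the lid stands open on its own, the yellow flower cutter is upright on the floor of the empty bay, and the last pictures show the jar and tin where they were; the bear cutter and shaker were last seen unmoved just before I picked up the cutter.

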